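# Load the rocking balance tray level

## Robot

A 7-joint arm with a two-finger parallel gripper is mounted at the origin on a cart in front of the work surface, level with it; the furniture and walls round the work are solid. World frame = base frame: x ahead of the robot, y to its left, z up, the work surface at z = 0. Lengths are in m, angles in rad, forces in N, time in s.
With the tool pointing down it reaches from about 0.4 to 0.85 m from the base axis. Payload 10.4 kg.
Tool frame: the origin (TCP) lies midway between the tips of the shut fingers; the grasp point (between the pads) lies 19 mm behind it; z points along the fingers, y is the line along which they close (so a half turn about z gives the same grasp; the last joint's range is limited). The gripper opens to 87 mm and grips with 3 to 60 N. Pads are 19 mm wide; open, the fingers measure 117 mm over their backs; the gripper's body (75 mm by 190 mm) begins 51 mm behind the grasp point.
Start: joints at [1.247, 0.332, -0.065, 1.46, 0.022, 1.35, -0.088], TCP at [0.185, -0.597, 0.187] pointing down, gripper open.
Joint ranges: [-2.6, 2.6], [-0.5, 2.12], [-1.47, 1.34], [0.16, 2.42], [-1.27, 4.41], [0.06, 2.06], [-2.6, 2.6]. Speed limits (rad/s): [2.22, 2.22, 2.79, 2.79, 3.14, 3.14, 3.14].

## Interface

Orientations are given as a unit quaternion [x, y, z, w].
In Python, from bench import r gives the robot as it stands.
- The arm moves only by the tool apply_moves, never from a script. Its argument "steps" is a list of rows, each a list of 7 numbers: the turn, a rotation vector about the tool's x, y, z in rad, then the shift along the tool's x, y, z in mm, then the opening, from -1 (shut) to 1 (fully open). In form: [[ax, ay, az, x, y, z, claw], ...]. A call has 1 to 20 rows; each row is the pose to reach, as a shift and turn from the pose commanded when the call began, along the tool's axes at that moment; what a row does not reach only later rows make up. A row lasts 1/12 s, in which the tool goes at most 41.7 mm and 7.16 degrees, less where a joint would pass 70% of its speed; a pose out of reach is approached as far as the arm can. A call with a gripper value outside its range is refused whole. The fingers move at their own pace and stop on an object; "force" is the grip in N (left out, the last holds). Time passes only in rows, so rows that repeat a pose let the fingers close. It gives the time, the measured TCP pose, the force, the opening and the grip force at its end, in the units of the state.
- r.read_state(): the state, without advancing time (a new reading comes with each control period).
- r.camera(name): name is "scene" or "top" or "wrist"; returns a dict with "pixels" (420x560x3 uint8, red, green, blue), "z_map" (420x560 float32, m along the optical axis (not along the pixel's ray), 0 where there is no reading), "fovy" (degrees; the focal length in pixels is half the picture's height over the tangent of half this angle, whatever the lens; pixels are square), "cx", "cy" (the principal point, pixels), "position" and "orientation" of the camera in the world. Camera axes: x right, y down, z forward; pixel columns grow to the right and rows downward; lengths in m; the calibration is good to about 2 mm. A picture is of the moment at which its call begins.
- r.close_job(): hands the job in; it is judged then, once.
The state is a dict: "time": time; "joint_positions": joint angles; "joint_vel": joint speeds; "joint_torque": joint torques, N m; "ee_pos": TCP position; "eef_rot": TCP orientation; "ft_force": force on the tool from outside, world axes, zero at the start; "torque": the same for the moment, N m; "width": finger opening in m; "grip_force": force on a finger pad.
Only numpy, scipy, OpenCV 4.12 (cv2) and the standard library are available. Lean on these libraries where they do the work, as an engineer would, in place of code of your own. Each camera call takes 0.05 s, during which the arm holds its last target. There are 200 camera calls.

## Task

Stand the two matching blue-capped bottles upright on the rocking tray, one centred on the ringed pad at each end, so that the tray comes to rest level. Leave the white-capped bottle where it stands.

Things in the scene. Friction and masses are not known exactly. Their poses are not given: they have to be found in the camera images.
- blue_1: White plastic bottle with a blue screw cap, 48 mm in diameter, 95 mm tall, 120 g; straight body up to about 60 mm, a sloping shoulder, and the cap (30 mm in diameter) from 77 to 95 mm. Stands upright and loose on the worktop. Origin: centre of its underside, z up.
- blue_2: The twin of blue_1: White plastic bottle with a blue screw cap, 48 mm in diameter, 95 mm tall, 120 g; straight body up to about 60 mm, a sloping shoulder, and the cap (30 mm in diameter) from 77 to 95 mm. Stands upright and loose on the worktop. Origin: centre of its underside, z up.
- white_bottle: Heavier white bottle with a white cap, 58 mm in diameter, 115 mm tall, 200 g; not wanted on the tray. Loose, upright on the worktop. Origin: centre of its underside, z up.
- tray: Aluminium tray 116 (x) by 280 (y) mm, rocking about its x axis on a fixed stand. Origin mid-tray on the pivot, 55 mm above the worktop. Two black pads, yellow ring at centre, at y = +90 and -90 mm, tops 12 mm above origin; rim 18, mid spirit level 22 mm. A damped spring holds it level empty; one bottle tips it to its 0.17 rad stop (other pad rises 15 mm); about 2 N down on the high pad levels it.
There are look-alikes about, which are no part of the job. Leave any pink or yellow look-alike of the blue_2 alone.

How it is judged:
By the outcome, as a careful person would: the job done as asked, in the order asked, and still so for the second after the job is handed in, with the robot touching nothing.
It also fails if it takes over 58 s, if anything falls off the work surface, if the arm or the gripper's body presses on something with over 40 N, if the wrist force passes 120 N, or if a joint passes its speed limit or range.

## Working session

There is one attempt and no reset: what is moved stays moved. The work goes in short steps, Python scripts to look and compute and a tool call to move; the robot and the scene stay as the last step left them, time stands still between calls to the robot, and variables do not carry over. Pictures are saved under pics/ and viewed, at most 11 in all, crops included, and the job is handed in when it is done.

Besides the shell and the picture viewer there is one more tool, called after ">>>" as a command line: name --pt "numbers of a row" for each row, then --argument value for the rest. apply_moves: Moves the arm, as the interface text tells. Its arguments: {"type":"object","properties":{"steps":{"type":"array","items":{"type":"array","items":{"type":"number"}}},"force":{"type":"number"}},"required":["steps"]}

```bash
mkdir -p pics; cat > h.py <<'E'
import numpy as np,cv2
from scipy.spatial.transform import Rotation as R
from bench import r
def save(c,n): cv2.imwrite('pics/'+n,cv2.cvtColor(c['pixels'],cv2.COLOR_RGB2BGR))
def f(c): return c['pixels'].shape[0]/2/np.tan(np.radians(c['fovy'])/2)
def Rc(c):
    o=np.array(c['orientation']); return R.from_quat(o) if o.size==4 else R.from_matrix(o)
def plane(c,u,v,z):
    d=Rc(c).apply([(u-c['cx'])/f(c),(v-c['cy'])/f(c),1]); p=np.array(c['position']); return p+d*(z-p[2])/d[2]
def cloud(c):
    v,u=np.mgrid[:420,:560]; z=c['z_map']
    P=np.stack([(u-c['cx'])/f(c)*z,(v-c['cy'])/f(c)*z,z],-1)
    return Rc(c).apply(P.reshape(-1,3)).reshape(420,560,3)+c['position']
E
python3 - <<'E'
from h import *
s=r.read_state(); print(s['time'],s['ee_pos'],s['eef_rot'],s['width'])
for n in ('scene','top'):
    c=r.camera(n); save(c,n+'0.png'); print(n,c['position'],c['orientation'],c['fovy'],c['cx'],c['cy'])
E
```

```text
0.0 [ 0.18502589 -0.59652615  0.18652707] [ 9.88710407e-01  1.49837280e-01 -1.50179687e-04 -7.06126236e-04] 0.08660597245867505
scene [0.08678985 0.83925154 0.59615106] [-0.17561772  0.83711809 -0.50372941  0.12103056] 46.65800639599845 284.96600480861946 213.29104285279442
top [ 0.35356057 -0.07137414  0.9836504 ] [-0.69811625  0.70969336 -0.05477725  0.07725596] 53.42593645840235 280.3484679389363 209.00059439424086
```

View pics/scene0.png

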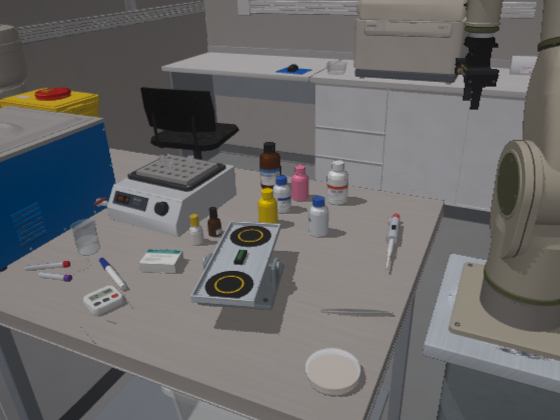

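View pics/top0.png

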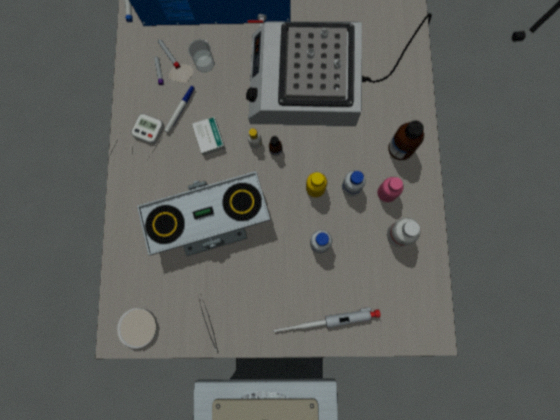

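Scene view: blue caps at (281,181) and (318,202). The look-alikes are yellow (267,200), pink (299,172), white (338,170) and a brown bottle (270,150). In the top view the blue caps are at (356,179) and (321,239), yellow at (317,180), pink at (393,187), white at (405,230), brown at (410,135), and the rings at about (165,224) and (242,202). I choose the two blue-capped bottles, and next I'll measure them and check a close crop.

```bash
cat > m.py <<'E'
from h import *
from itertools import product
def blobs(c,lo,hi,amin):
    hsv=cv2.cvtColor(c['pixels'],cv2.COLOR_RGB2HSV); m=cv2.inRange(hsv,lo,hi)
    m=cv2.morphologyEx(m,cv2.MORPH_OPEN,np.ones((2,2)))
    n,l,st,ce=cv2.connectedComponentsWithStats(m)
    return [(ce[i],st[i,4],l==i) for i in range(1,n) if st[i,4]>=amin]
E
python3 - <<'E'
from m import *
np.set_printoptions(precision=4,suppress=True)
for n in ('top','scene'):
    c=r.camera(n); P=cloud(c)
    for nm,lo,hi in (('blue',(105,130,60),(125,255,255)),('yel',(20,130,80),(35,255,255)),('pink',(160,80,80),(179,255,255))):
        for ce,a,m in blobs(c,lo,hi,40):
            q=P[m]; q=q[c['z_map'][m]>0]
            if len(q)==0: continue
            if a<1500: print(n,nm,ce,a,'med',np.median(q,0),'zmax',np.percentile(q[:,2],95),'mid',(q.min(0)+q.max(0))[:2]/2)
    if n=='top':
        # bodies near height 0.12 etc: heights map blobs
        z=P[...,2]
        for (u,v) in ((405,230),(356,179),(321,239),(317,180),(393,187),(410,135)):
            w=P[v-22:v+22,u-22:u+22].reshape(-1,3); w=w[w[:,2]>np.percentile(w[:,2],99)-.006]; print('top of',u,v,w.mean(0),np.ptp(w,0))
        # tray
        for t in ((203,212),(165,224),(242,202)): print(t,P[t[1],t[0]])
        cr=cv2.resize(c['pixels'][130:280,130:440],None,fx=2.5,fy=2.5,interpolation=cv2.INTER_CUBIC)
        cv2.imwrite('pics/crop1.png',cr[...,::-1])
E
```

```text
top blue [183.381    6.4921] 63 med [1.0255 0.1845 0.0917] zmax 0.11210422737235498 mid [1.0265 0.1852]
top blue [188.617  94.383] 47 med [0.8348 0.1847 0.0144] zmax 0.018005749633819266 mid [0.8355 0.1853]
top blue [357.5966 177.8319] 119 med [ 0.588  -0.2144  0.0947] zmax 0.09766804795549777 mid [ 0.5891 -0.2156]
top blue [322.856 239.72 ] 125 med [ 0.4533 -0.1341  0.0946] zmax 0.0974166359975429 mid [ 0.4537 -0.1351]
top yel [253.375  132.8958] 48 med [0.707  0.0172 0.071 ] zmax 0.07424384451633147 mid [0.7204 0.0168]
top yel [317.0954 182.0921] 304 med [ 0.5831 -0.1256  0.0734] zmax 0.09660114821330983 mid [ 0.5947 -0.1297]
top yel [242.4348 202.442 ] 138 med [0.543  0.0427 0.0677] zmax 0.06957422763260164 mid [0.544  0.0417]
top yel [170.0714 231.625 ] 56 med [0.4765 0.2    0.0675] zmax 0.06985163785283019 mid [0.4864 0.2088]
top pink [393.1517 186.8483] 323 med [ 0.5697 -0.2921  0.0732] zmax 0.09643109001512595 mid [ 0.5776 -0.3052]
top of 405 230 [ 0.4663 -0.306   0.1529] [0.1341 0.2615 0.8724]
top of 356 179 [ 0.5734 -0.2028  0.156 ] [0.251  0.1546 0.8924]
top of 321 239 [ 0.
[... 1170 characters left out ...]
5] zmax 0.029990819870881674 mid [1.0409 0.1807]
scene blue [104.2558 263.1628] 43 med [0.8341 0.1954 0.0146] zmax 0.01720577756406296 mid [0.8358 0.1948]
scene yel [ 58.2533 103.9474] 1445 med [ 1.3851 -0.2763  0.2002] zmax 0.20718274628116495 mid [ 1.8048 -0.7327]
scene yel [268.4382 207.6255] 550 med [ 0.5825 -0.1097  0.0531] zmax 0.09299538352890263 mid [ 0.603  -0.1548]
scene yel [194.9383 220.6296] 81 med [0.706  0.0253 0.0598] zmax 0.0719654538405905 mid [ 0.7263 -0.009 ]
scene yel [239.3103 285.569 ] 58 med [0.4779 0.2138 0.0667] zmax 0.06777224243347399 mid [0.4839 0.2173]
scene pink [300.3811 184.7642] 509 med [ 0.5685 -0.278   0.0437] zmax 0.09093256167940125 mid [ 1.0344 -1.4256]
```

View pics/crop1.png

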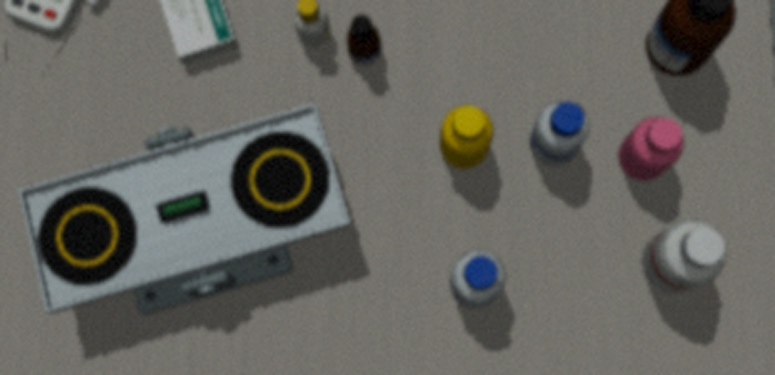

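The crop confirms it: the blue-capped bottles are at crop (568,118) and (481,272). Yellow (467,122), pink (660,130), white (703,245) and brown are clearly different. Bottle A is at about (0.453,-0.134) and B at about (0.588,-0.214), with cap tops at z≈0.095, which matches. I'll go above A with the fingers closing along the tray's x axis.

>>> apply_moves --pt "0 0 -1.529 393 -362 -64 1" --pt "0 0 -1.529 393 -362 -64 1" --pt "0 0 -1.529 393 -362 -64 1" --pt "0 0 -1.529 393 -362 -64 1" --pt "0 0 -1.529 393 -362 -64 1" --pt "0 0 -1.529 393 -362 -64 1" --pt "0 0 -1.529 393 -362 -64 1" --pt "0 0 -1.529 393 -362 -64 1" --pt "0 0 -1.529 393 -362 -64 1" --pt "0 0 -1.529 393 -362 -64 1" --pt "0 0 -1.529 393 -362 -64 1" --pt "0 0 -1.529 393 -362 -64 1" --pt "0 0 -1.529 393 -362 -64 1" --pt "0 0 -1.529 393 -362 -64 1" --pt "0 0 -1.529 393 -362 -64 1" --pt "0 0 -1.529 393 -362 -64 1" --pt "0 0 -1.529 393 -362 -64 1" --force 15

```text
time: 1.62
ee_pos: [0.4527, -0.136, 0.251]
eef_rot: [0.611, 0.792, -0.0, -0.0]
ft_force: [-0.3, -1.4, 0.1]
width: 0.0873
grip_force: 0.0
```

```bash
cat >> m.py <<'E'
np.set_printoptions(precision=4,suppress=True)
def shift(t):
    s=r.read_state(); return R.from_quat(s['eef_rot']).inv().apply(np.array(t)-s['ee_pos'])*1000
def caps(c):
    P=cloud(c); out=[]
    for ce,a,m in blobs(c,(105,130,50),(125,255,255),60):
        q=P[m]; q=q[(c['z_map'][m]>0)]; q=q[abs(q[:,2]-np.percentile(q[:,2],90))<.004]
        if len(q)>30 and q[:,2].mean()<.2 and q[:,0].max()<.9: 
            (x,y),rad=cv2.minEnclosingCircle(q[:,:2].astype(np.float32)); out.append((ce,a,q.mean(0),(x,y),rad))
    return out
def rings(c,amin=40):
    out=[]; hsv=cv2.cvtColor(c['pixels'],cv2.COLOR_RGB2HSV); P=cloud(c)
    m=cv2.inRange(hsv,(18,100,50),(36,255,255))&((P[...,2]>.05)&(P[...,2]<.088)&(P[...,1]>0)&(P[...,0]<.64)).astype(np.uint8)
    q=P[m>0]
    if len(q)==0: return []
    k=q[:,1]>.129
    for g in (q[k],q[~k]):
        if len(g)>amin:
            A=np.c_[2*g[:,:2],np.ones(len(g))]; s=np.linalg.lstsq(A,(g[:,:2]**2).sum(1),rcond=None)[0]
            out.append((len(g),s[:2],np.sqrt(s[2]+s[0]**2+s[1]**2),g[:,2].mean()))
    return out
E
python3 - <<'E'
from m import *
s=r.read_state(); print(s['time'],s['ee_pos'],R.from_quat(s['eef_rot']).as_matrix(),s['joint_positions'])
c=r.camera('wrist'); save(c,'w1.png')
for o in caps(c): print(o)
print(rings(c)); print('top',rings(r.camera('top')))
E
```

```text
1.6167 [ 0.4527 -0.136   0.251 ] [[-0.2538  0.9673 -0.0006]
 [ 0.9673  0.2538 -0.0002]
 [-0.     -0.0006 -1.    ]] [ 0.7943 -0.0053 -0.5892  1.7159 -0.0027  1.4306  0.4621]
(array([280.3134, 177.0292]), np.int32(651), array([ 0.4588, -0.1312,  0.0944]), (0.45913857221603394, -0.13155043125152588), 0.014377634041011333)
[(616, array([0.5489, 0.0439]), np.float64(0.02543691169241482), np.float64(0.06726753837075382))]
top [(220, array([0.4987, 0.2175]), np.float64(0.025672747607199994), np.float64(0.06749458357057728)), (217, array([0.547 , 0.0439]), np.float64(0.025682660887713357), np.float64(0.06781062639083507))]
```

View pics/w1.png

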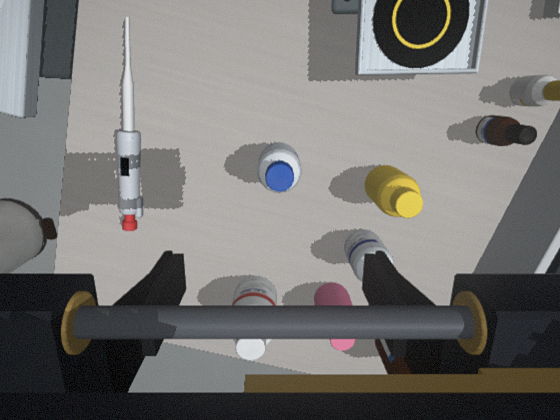

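The wrist view shows A's cap at (280,177), with B at (370,255) half behind the right finger and yellow at (405,200). A sits at about (0.457,-0.132), averaging the views. The rings are 180.2 mm apart, which is correct. I'll descend and grip.

>>> apply_moves --pt "0 0 0 1 4 40 1" --pt "0 0 0 1 4 80 1" --pt "0 0 0 1 4 110 1" --pt "0 0 0 1 4 140 1" --pt "0 0 0 1 4 165 1" --pt "0 0 0 1 4 185 1" --pt "0 0 0 1 4 200 1" --pt "0 0 0 1 4 212 1" --pt "0 0 0 1 4 219 1" --pt "0 0 0 1 4 219 1" --pt "0 0 0 1 4 219 -1" --pt "0 0 0 1 4 219 -1" --pt "0 0 0 1 4 219 -1" --pt "0 0 0 1 4 219 -1" --pt "0 0 0 1 4 219 -1" --pt "0 0 0 1 4 219 -1" --pt "0 0 0 1 4 219 -1" --pt "0 0 0 1 4 219 -1" --force 15

```text
time: 3.22
ee_pos: [0.4569, -0.1328, 0.0324]
eef_rot: [0.61, 0.793, -0.0, 0.0]
ft_force: [0.0, 0.0, -0.4]
width: 0.0416
grip_force: 0.3
```

```bash
python3 - <<'E'
from m import *
s=r.read_state(); print(s['time'],s['width'],s['grip_force'])
c=r.camera('scene'); cr=cv2.resize(c['pixels'][130:280,230:430],None,fx=3.5,fy=3.5,interpolation=cv2.INTER_CUBIC); cv2.imwrite('pics/s2.png',cr[...,::-1])
s=r.read_state(); print(s['time'],s['width'],s['grip_force'])
for o in caps(r.camera('wrist')): print(o)
E
```

```text
3.2167 0.041582645564865656 0.28241548512596637
3.2667 0.03801586077388167 12.773264937568456
(array([272.7597, 281.3062]), np.int32(3054), array([ 0.4557, -0.1274,  0.0945]), (0.4569590091705322, -0.1306915283203125), 0.014051212929189205)
```

View pics/s2.png

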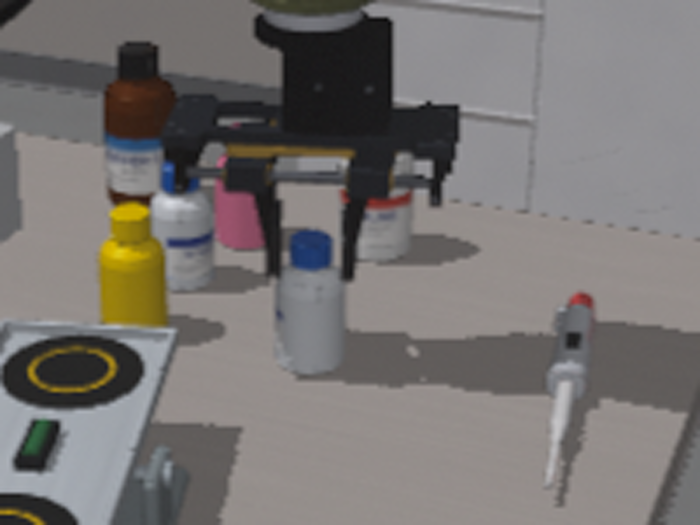

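```bash
python3 - <<'E'
from m import *
c=r.camera('wrist'); save(c,'w3.png')
s=r.read_state(); print(s['time'],s['width'],s['grip_force'],c['position'])
E
```

```text
3.3667 0.03788139156491668 12.84405066166073 [ 0.4366 -0.0535  0.2296]
```

View pics/w3.png

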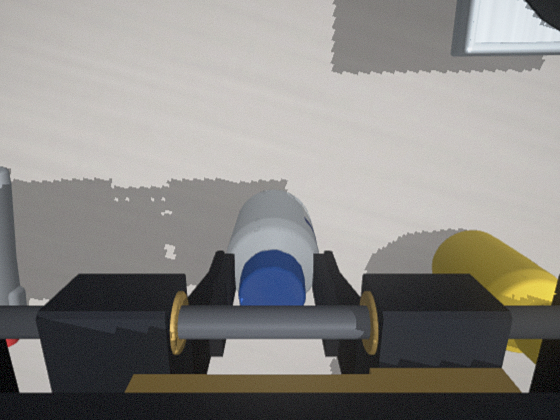

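```bash
python3 - <<'E'
from m import *
c=r.camera('wrist'); P=cloud(c)
for v in (188,192,196,205,215,225,235,245,252,260,275,290,300): print(v,P[v,272], c['z_map'][v,272])
for u in (215,222,228,326,333,340): print('finger',u,P[258,u],P[300,u])
print(R.from_quat(c['orientation']).as_matrix()[:,2])
t=r.camera('top'); print(caps(t)); s=r.camera('scene'); Q=cloud(s)
m=(abs(Q[...,0]-.455)<.04)&(abs(Q[...,1]+.125)<.05)&(Q[...,2]>.006)&(Q[...,2]<.03)
q=Q[m]; A=np.c_[2*q[:,:2],np.ones(len(q))]; k=np.linalg.lstsq(A,(q[:,:2]**2).sum(1),rcond=None)[0]; print('base circ',len(q),k[:2],np.sqrt(k[2]+k[0]**2+k[1]**2),q.min(0),q.max(0))
m=(abs(Q[...,0]-.455)<.04)&(abs(Q[...,1]+.125)<.05)&(Q[...,2]>.08)&(Q[...,2]<.1)
q=Q[m]; print(q.min(0),q.max(0)); print(r.read_state()['width'])
E
```

```text
188 [ 0.451  -0.1105 -0.0017] 0.2382434
192 [ 0.4508 -0.1098  0.0109] 0.2260628
196 [ 0.4508 -0.1096  0.0208] 0.21654764
205 [ 0.4509 -0.1096  0.0389] 0.19925949
215 [ 0.4509 -0.1097  0.0559] 0.18308392
225 [ 0.4513 -0.1112  0.0662] 0.17372286
235 [ 0.4523 -0.115   0.069 ] 0.17223571
245 [ 0.4532 -0.1182  0.0731] 0.16928594
252 [ 0.4533 -0.1188  0.0796] 0.16328801
260 [ 0.4532 -0.1182  0.089 ] 0.15421635
275 [ 0.4543 -0.1221  0.0947] 0.14997756
290 [ 0.4559 -0.1284  0.0954] 0.15127477
300 [ 0.457  -0.1326  0.0959] 0.15205817
finger 215 [ 0.4293 -0.1299  0.076 ] [ 0.4345 -0.1298  0.1096]
finger 222 [ 0.4324 -0.1292  0.0757] [ 0.437  -0.1294  0.1093]
finger 228 [ 0.435  -0.1296  0.0734] [ 0.4395 -0.1392  0.0926]
finger 326 [ 0.4784 -0.117   0.0759] [ 0.4741 -0.119   0.1102]
finger 333 [ 0.4815 -0.1161  0.076 ] [ 0.4765 -0.1183  0.1104]
finger 340 [ 0.5087 -0.1462 -0.001 ] [ 0.4784 -0.1167  0.1121]
[ 0.0789 -0.2902 -0.9537]
[(array([188.9333,  94.8167]), np.int32(60), array([0.8329, 0.186 , 0.015 ]), (0.8356307744979858, 0.1864323616027832), 0.0188624057918787), (array([357.1935, 175.4839]), np.int32(62), array([ 0.5932, -0.2129,  0.095 ]), (0.592105507850647, -0.21280483901500702), 0.01181584782898426)]
base circ 164 [ 0.4583 -0.1286] 0.021922293156717225 [ 0.4344 -0.1325  0.0062] [ 0.4816 -0.1022  0.0298]
[ 0.4273 -0.1457  0.08  ] [ 0.4842 -0.1109  0.0999]
0.03779804780747167
```

The bottle is centred between the fingers: its front face at y=-0.110 puts the centre at (0.457,-0.133), the same as the TCP. The grip is about 13 N. I'll lift and check.

>>> apply_moves --pt "0 0 0 0 0 -5 -1" --pt "0 0 0 0 0 -12 -1" --pt "0 0 0 0 0 -25 -1" --pt "0 0 0 0 0 -45 -1" --pt "0 0 0 0 0 -70 -1" --pt "0 0 0 0 0 -95 -1" --pt "0 0 0 0 0 -115 -1" --pt "0 0 0 0 0 -125 -1" --pt "0 0 0 0 0 -130 -1" --pt "0 0 0 0 0 -130 -1" --pt "0 0 0 0 0 -130 -1" --force 20

```text
time: 4.43
ee_pos: [0.4564, -0.1327, 0.1615]
eef_rot: [0.61, 0.792, -0.0, -0.001]
ft_force: [-0.5, -0.1, -1.3]
width: 0.0372
grip_force: 16.8
```

```bash
python3 - <<'E'
from m import *
s=r.read_state(); print(s['ee_pos'],s['width'],s['grip_force'],s['ft_force'])
c=r.camera('wrist'); P=cloud(c)
for v in (192,205,215,275,290): print(v,P[v,272])
w=r.camera('scene'); cr=cv2.resize(w['pixels'][90:270,200:420],None,fx=3,fy=3,interpolation=cv2.INTER_CUBIC); cv2.imwrite('pics/s4.png',cr[...,::-1])
E
```

```text
[ 0.4564 -0.1327  0.1615] 0.03718152522972645 16.828572296071798 [-0.4924 -0.073  -1.326 ]
192 [ 0.4502 -0.1093  0.142 ]
205 [ 0.4503 -0.1095  0.1683]
215 [ 0.4503 -0.1091  0.1868]
275 [ 0.4538 -0.1221  0.2237]
290 [ 0.4555 -0.1286  0.2241]
```

View pics/s4.png

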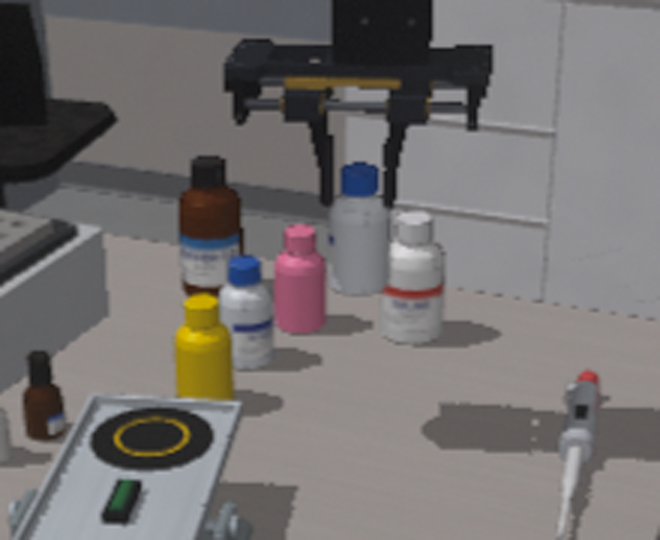

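The bottle is held upright (about 1.3 N, base near z=0.129). I'll move over the tray centre and measure the far ring from close by.

>>> apply_moves --pt "0 0 0 15 10 -40 -1" --pt "0 0 0 40 27 -40 -1" --pt "0 0 0 70 48 -40 -1" --pt "0 0 0 100 69 -40 -1" --pt "0 0 0 130 89 -40 -1" --pt "0 0 0 155 106 -40 -1" --pt "0 0 0 175 120 -40 -1" --pt "0 0 0 186 127 -40 -1" --pt "0 0 0 190 130 -40 -1" --pt "0 0 0 190 130 -40 -1" --pt "0 0 0 190 130 -40 -1" --pt "0 0 0 190 130 -40 -1"

```text
time: 5.53
ee_pos: [0.5337, 0.0826, 0.202]
eef_rot: [0.611, 0.792, -0.0, -0.0]
ft_force: [-0.2, 0.3, -0.4]
width: 0.0328
grip_force: 16.9
```

```bash
python3 - <<'E'
from m import *
s=r.read_state(); print(s['ee_pos'],s['width'],s['grip_force'],s['ft_force'])
c=r.camera('wrist'); P=cloud(c); print('wrist',rings(c)); print('top',rings(r.camera('top'))); print('scene',rings(r.camera('scene')))
for v in (192,205,215): print(v,P[v,272])
print(R.from_quat(s['eef_rot']).as_matrix())
for o in rings(c): 
  print(shift([*o[1],.0995]))
E
```

```text
[0.5337 0.0826 0.202 ] 0.0328365986949298 16.949681786081783 [-0.2097  0.2795 -0.4393]
wrist [(797, array([0.5004, 0.2173]), np.float64(0.02545288880521904), np.float64(0.06704892081041072)), (97, array([0.5534, 0.0515]), np.float64(0.01771406035937144), np.float64(0.06706355837059114))]
top [(197, array([0.547 , 0.0438]), np.float64(0.025712342876751008), np.float64(0.06769051748206246))]
scene [(184, array([0.5006, 0.2173]), np.float64(0.0258454496134754), np.float64(0.06663240400774324)), (130, array([0.549 , 0.0436]), np.float64(0.025514366308168716), np.float64(0.06663766986255214))]
192 [0.5349 0.0766 0.0687]
205 [0.5288 0.1015 0.1942]
215 [0.528  0.1046 0.2223]
[[-0.2543  0.9671 -0.0006]
 [ 0.9671  0.2543 -0.0008]
 [-0.0006 -0.0008 -1.    ]]
[138.4365   1.8137 102.765 ]
[-35.3316  10.8721 102.8745]
```

```bash
python3 - <<'E'
from m import *
s=r.read_state(); T=np.array(s['ee_pos']); M=R.from_quat(s['eef_rot'])
for n in ('scene','wrist'):
    c=r.camera(n); P=cloud(c); L=M.inv().apply((P-T).reshape(-1,3)).reshape(P.shape)*1000
    dark=(c['pixels'].max(-1)<60)
    for sg in (-1,1):
        m=dark&(L[...,1]*sg>8)&(L[...,1]*sg<45)&(abs(L[...,0])<20)&(L[...,2]<20)&(L[...,2]>-100)&(c['z_map']>0)
        q=L[m]; print(n,sg,len(q))
        if len(q):
            for a in range(-100,20,12):
                k=(q[:,2]>=a)&(q[:,2]<a+12)
                if k.sum(): print('  z',a,k.sum(),q[k].min(0),q[k].max(0))
    if n=='scene': cv2.imwrite('pics/s5.png',cv2.resize(c['pixels'][60:300,120:400],None,fx=2.5,fy=2.5,interpolation=cv2.INTER_CUBIC)[...,::-1])
    blue=cv2.inRange(cv2.cvtColor(c['pixels'],cv2.COLOR_RGB2HSV),(105,130,50),(125,255,255))>0
    q=L[blue&(np.linalg.norm(L,axis=-1)<120)&(c['z_map']>0)]; print('cap',len(q),q.min(0),q.max(0),q.mean(0))
E
```

```text
scene -1 227
  z -100 41 [ -4.9583 -32.0951 -99.8004] [ 14.7103 -20.441  -88.2672]
  z -88 55 [ -8.6687 -30.4401 -87.7557] [ 14.1666 -14.3063 -76.4606]
  z -76 42 [ -9.3446 -27.799  -75.9858] [ 13.775  -15.8591 -64.1486]
  z -64 39 [ -9.4056 -25.1351 -63.7482] [ 14.0854 -14.8279 -52.065 ]
  z -52 39 [-11.3812 -24.074  -51.8753] [ 14.1434 -16.1905 -40.045 ]
  z -40 11 [ -9.2975 -23.7073 -39.3494] [ 13.4478 -17.4984 -36.7103]
scene 1 253
  z -100 57 [ -7.4945  22.3404 -99.9144] [ 13.6812  36.2546 -88.1924]
  z -88 66 [-10.7229  17.9185 -87.9242] [ 14.352   35.6782 -76.9431]
  z -76 47 [ -4.4461  18.047  -75.8515] [ 12.8025  28.3485 -64.0897]
  z -64 41 [ -8.5717  16.2014 -63.48  ] [ 12.7076  27.1584 -52.4707]
  z -52 33 [  3.0613  14.964  -51.9756] [ 13.9294  25.5412 -40.3823]
  z -40 9 [  5.1823  18.4961 -39.6279] [ 13.0376  25.0301 -35.7521]
cap 185 [ -9.5483 -14.8279 -60.6031] [ 19.6862  15.1884 -40.4908] [ 10.2042   0.4635 -52.4442]
wrist -1 2124
  z -100 250 [-11.7561 -20.7763 -99.9869] [  8.45   -20.2157 -88.0036]
  z -88 568 [-11.2903 -28.0061 -87.9907] [ 11.4905 -15.5435 -76.048 ]
  z -76 473 [  3.5344 -27.9398 -75.9899] [ 11.1673 -15.54   -64.0104]
  z -64 438 [ -6.8108 -25.0211 -63.942 ] [ 11.0264 -15.5124 -52.0055]
  z -52 322 [ -8.8305 -24.0497 -51.9404] [ 11.0619 -15.4874 -40.0018]
  z -40 73 [ -5.9012 -23.8087 -39.9772] [ 10.8032 -15.5245 -35.7293]
wrist 1 2052
  z -100 245 [-10.7026  21.826  -99.9851] [  8.2679  22.3671 -88.0015]
  z -88 560 [-10.8062  17.1644 -87.9958] [ 11.3278  29.6764 -76.006 ]
  z -76 469 [  2.9843  17.1997 -75.9423] [ 11.1435  29.6231 -64.0038]
  z -64 438 [ -6.6109  17.2773 -63.9796] [ 11.0106  26.971  -52.0175]
  z -52 285 [ -8.3153  17.1993 -51.857 ] [ 10.8825  25.9869 -40.0398]
  z -40 55 [  0.4106  17.3771 -39.9137] [ 10.6451  25.7448 -35.4887]
cap 3283 [ -8.3853 -12.106  -61.3428] [ 17.3256  17.5325 -41.2443] [  7.0537   2.3099 -56.5471]
```

View pics/s5.png

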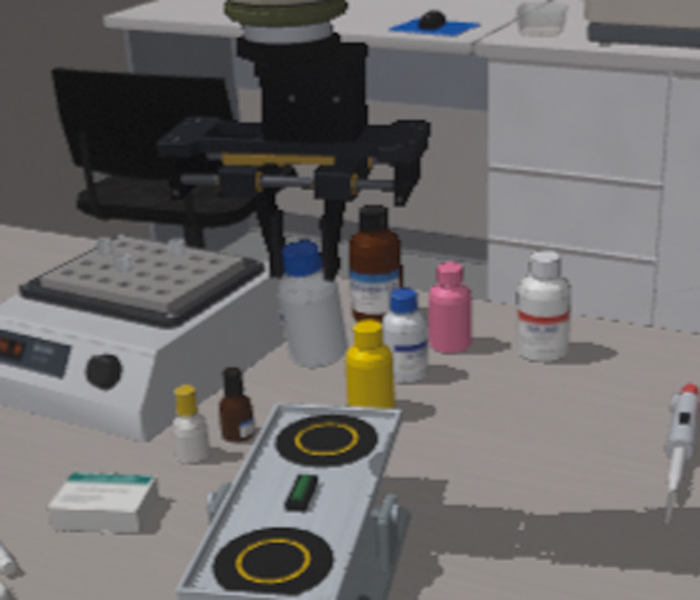

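The scene view shows the bottle tilted and held only by its shoulder, at crop (305,300), with the fingertips at (275,275) and (330,275). In both cameras the fingertips sit about 36 mm behind the reported TCP, so the grip was 36 mm too high. I'll take it back to the open worktop, set it down and regrip 36 mm lower.

>>> apply_moves --pt "0 0 0 -4 -3 0 -1" --pt "0 0 0 -12 -9 0 -1" --pt "0 0 0 -24 -17 0 -1" --pt "0 0 0 -40 -29 0 -1" --pt "0 0 0 -58 -42 0 -1" --pt "0 0 0 -77 -55 10 -1" --pt "0 0 0 -96 -69 25 -1" --pt "0 0 0 -114 -82 45 -1" --pt "0 0 0 -130 -93 65 -1" --pt "0 0 0 -144 -103 82 -1" --pt "0 0 0 -155 -111 97 -1" --pt "0 0 0 -163 -117 109 -1" --pt "0 0 0 -168 -121 119 -1" --pt "0 0 0 -170 -122 127 -1" --pt "0 0 0 -170 -122 133 -1" --pt "0 0 0 -170 -122 138 -1" --pt "0 0 0 -170 -122 142 -1" --pt "0 0 0 -170 -122 144 -1" --pt "0 0 0 -170 -122 144 -1"

```text
time: 7.37
ee_pos: [0.4596, -0.1109, 0.0582]
eef_rot: [0.61, 0.793, 0.0, -0.0]
ft_force: [1.1, -0.2, -0.4]
width: 0.0334
grip_force: 16.9
```

```bash
cat >> m.py <<'E'
def held(n='wrist'):
    s=r.read_state(); T=np.array(s['ee_pos']); M=R.from_quat(s['eef_rot'])
    c=r.camera(n); P=cloud(c); L=M.inv().apply((P-T).reshape(-1,3)).reshape(P.shape)*1000
    print(n,s['time'],T,s['width'],s['grip_force'],s['ft_force'])
    blue=cv2.inRange(cv2.cvtColor(c['pixels'],cv2.COLOR_RGB2HSV),(105,130,50),(125,255,255))>0
    q=L[blue&(np.linalg.norm(L,axis=-1)<120)&(c['z_map']>0)]
    if len(q): print('cap',len(q),q.min(0),q.max(0))
    hsv=cv2.cvtColor(c['pixels'],cv2.COLOR_RGB2HSV)
    w=(hsv[...,2]>60)&(hsv[...,1]<70)&(abs(L[...,1])<6)&(L[...,0]>-35)&(L[...,0]<50)&(T[2]-L[...,2]/1000>.004)
    for a in range(-60,60,8):
        k=w&(L[...,2]>=a)&(L[...,2]<a+8)
        if k.sum()>3: print('  body z',a,'xmean,max,zmax',L[k][:,0].mean(),L[k][:,0].max(),L[k][:,2].max())
E
python3 - <<'E'
from m import *
held('wrist'); held('scene')
E
```

```text
wrist 7.3667 [ 0.4596 -0.1109  0.0582] 0.03343127134165765 16.949489043836365 [ 1.1133 -0.246  -0.4001]
cap 3291 [ -7.6232 -12.0727 -61.1075] [ 16.8024  17.3622 -40.9086]
  body z -44 xmean,max,zmax 14.407328354830867 15.989600920179232 -36.00920945147729
  body z -36 xmean,max,zmax 17.34721180957902 22.128766813092838 -28.005524275759395
  body z -28 xmean,max,zmax 21.827797810531656 23.193666647115656 -20.0177752927679
  body z -20 xmean,max,zmax 22.071240895948584 23.023495127681414 -12.022906301500667
  body z -12 xmean,max,zmax 21.195904362221405 21.889241169459684 -4.088488469990778
  body z -4 xmean,max,zmax 20.288097370311057 20.79488589698182 3.8683532614614915
  body z 4 xmean,max,zmax 19.428435259790856 20.112548762893603 11.958977478975775
  body z 12 xmean,max,zmax 18.569796822848815 19.430237070441756 19.967208966671166
  body z 20 xmean,max,zmax 17.638991002208357 18.379688777844684 27.994256619805025
  body z 28 xmean,max,zmax 16.720534221478577 17.561020815142975 34.75230789903764
scene 7.4167 [ 0.4597 -0.111   0.0584] 0.0332817212445396 16.950215998631393 [-0.0646  
[... 213 characters left out ...]
 25.19105214324807 -28.02158581672068
  body z -28 xmean,max,zmax 22.964101395621757 26.26145881259994 -20.41690930208087
  body z -20 xmean,max,zmax 23.589570933368776 27.100872553005694 -12.410509629046961
  body z -12 xmean,max,zmax 22.764280773717264 25.781478794552445 -4.162868879181894
  body z -4 xmean,max,zmax 21.816478761476418 23.776711665854727 3.860821695522536
  body z 4 xmean,max,zmax 20.592255374662706 23.3883027203889 11.79543238920508
  body z 12 xmean,max,zmax 19.888651630636385 23.49414306941766 19.9468114922803
  body z 20 xmean,max,zmax 19.23915188798971 22.541794378821557 27.835015066910305
  body z 28 xmean,max,zmax 17.749145666683784 20.38170556422396 35.6695015477818
```

>>> apply_moves --pt "0 0 0 0 0 5 -1" --pt "0 0 0 0 0 11 -1" --pt "0 0 0 0 0 16 -1" --pt "0 0 0 0 0 19 -1" --pt "0 0 0 0 0 21 -1" --pt "0 0 0 0 0 23 -1" --pt "0 0 0 0 0 24 -1" --pt "0 0 0 0 0 24 -1" --force 5

```text
time: 8.13
ee_pos: [0.4601, -0.1122, 0.0357]
eef_rot: [0.61, 0.792, -0.001, 0.001]
ft_force: [-7.1, -0.6, 19.9]
width: 0.0342
grip_force: 9.4
```

```bash
python3 - <<'E'
from m import *
held('wrist')
E
```

```text
wrist 8.1333 [ 0.4601 -0.1122  0.0357] 0.03417370722537124 9.416561590041965 [-7.0698 -0.5717 19.8796]
cap 3260 [ -5.522  -14.0883 -60.7589] [ 15.9954  14.032  -42.3163]
  body z -44 xmean,max,zmax 14.847024418607777 18.249677951171336 -36.037118786570545
  body z -36 xmean,max,zmax 19.58572408139255 23.88454122814474 -28.025285391371177
  body z -28 xmean,max,zmax 24.069083207578892 25.12464673059846 -20.047584064027873
  body z -20 xmean,max,zmax 24.583607246151477 25.2673256203833 -12.03363408638442
  body z -12 xmean,max,zmax 24.610843946118944 25.183729040623714 -4.105350496645008
  body z -4 xmean,max,zmax 24.540085817705688 25.100102763075622 3.9868522514846307
  body z 4 xmean,max,zmax 24.507732872193397 25.22861137272298 11.580560864992863
  body z 12 xmean,max,zmax 24.495572867588045 24.9614633063228 19.888469382068575
  body z 20 xmean,max,zmax 24.488374052701438 25.022192559273083 27.927194297540215
  body z 28 xmean,max,zmax 24.36508632138223 24.937745549251996 31.593705971642855
```

Upright again. I'll open, go 36 mm lower and regrip.

>>> apply_moves --pt "0 0 0 0 0 -1 -0.3" --pt "0 0 0 0 0 -1 0" --pt "0 0 0 0 0 -1 0.5" --pt "0 0 0 0 0 -1 1" --pt "0 0 0 0 0 -1 1" --pt "0 0 0 0 0 -1 1" --pt "0 0 0 0 0 -1 1" --pt "0 0 0 0 0 -1 1" --force 15

```text
time: 8.85
ee_pos: [0.4595, -0.1114, 0.0352]
eef_rot: [0.61, 0.793, -0.0, -0.0]
ft_force: [-0.2, 0.1, 0.2]
width: 0.0717
grip_force: 0.0
```

```bash
python3 - <<'E'
from m import *
held('wrist')
E
```

```text
wrist 8.85 [ 0.4595 -0.1114  0.0352] 0.07165148013997492 0.0 [-0.2301  0.0614  0.2194]
cap 3178 [ -5.261  -13.493  -60.9817] [ 15.7686  13.9411 -42.4566]
  body z -44 xmean,max,zmax 14.622642431306144 17.634056973681975 -36.009017783278885
  body z -36 xmean,max,zmax 19.458155882764668 23.4632630983689 -28.01550261468674
  body z -28 xmean,max,zmax 23.60011308789618 24.680593685507358 -20.06845147739376
  body z -20 xmean,max,zmax 23.95464910558733 24.626319582814602 -12.057091534566297
  body z -12 xmean,max,zmax 23.863485327550137 24.57515038754955 -4.002829842402379
  body z -4 xmean,max,zmax 23.794450142641658 24.475033245956414 3.8045602661790867
  body z 4 xmean,max,zmax 23.70242478336241 24.248682458882673 11.917224777868864
  body z 12 xmean,max,zmax 23.606232255330724 24.171508303530725 19.8673016942421
  body z 20 xmean,max,zmax 23.477125620980818 23.951960192050194 27.992301694418217
  body z 28 xmean,max,zmax 23.480399314197484 23.897433164204013 31.11275603676457
```

>>> apply_moves --pt "0 0 0 0 0 2 1" --pt "0 0 0 0 0 8 1" --pt "0 0 0 0 0 16 1" --pt "0 0 0 0 0 24 1" --pt "0 0 0 0 0 31 1" --pt "0 0 0 0 0 36 1" --pt "0 0 0 0 0 39 1" --pt "0 0 0 0 0 39 1" --pt "0 0 0 0 0 39 -1" --pt "0 0 0 0 0 39 -1" --pt "0 0 0 0 0 39 -1" --pt "0 0 0 0 0 39 -1" --pt "0 0 0 0 0 39 -1" --pt "0 0 0 0 0 39 -1" --pt "0 0 0 0 0 39 -1" --pt "0 0 0 0 0 39 -1" --pt "0 0 0 0 0 39 -1" --force 15

```text
time: 10.32
ee_pos: [0.4595, -0.1115, -0.0036]
eef_rot: [0.61, 0.792, -0.0, 0.0]
ft_force: [-0.3, -0.3, 1.9]
width: 0.0462
grip_force: 15.0
```

>>> apply_moves --pt "0 0 0 0 0 -4 -1" --pt "0 0 0 0 0 -12 -1" --pt "0 0 0 0 0 -25 -1" --pt "0 0 0 0 0 -45 -1" --pt "0 0 0 0 0 -70 -1" --pt "0 0 0 0 0 -95 -1" --pt "0 0 0 0 0 -115 -1" --pt "0 0 0 0 0 -125 -1" --pt "0 0 0 0 0 -130 -1" --pt "0 0 0 0 0 -130 -1" --pt "0 0 0 0 0 -130 -1"

```text
time: 11.23
ee_pos: [0.459, -0.1114, 0.1255]
eef_rot: [0.61, 0.792, -0.0, -0.0]
ft_force: [-0.2, 0.6, -1.3]
width: 0.0463
grip_force: 15.0
```

```bash
python3 - <<'E'
from m import *
held('wrist')
E
```

```text
wrist 11.2333 [ 0.459  -0.1114  0.1255] 0.04631649664023565 14.957091801334172 [-0.2186  0.5551 -1.2962]
cap 3420 [ -7.2474 -12.8698 -99.7858] [ 15.68    15.0121 -80.6883]
  body z -60 xmean,max,zmax 23.689866255090006 24.517707770997188 -52.06704626856544
  body z -52 xmean,max,zmax 23.634952327510096 24.473277297850377 -44.006196282398115
  body z -44 xmean,max,zmax 23.59416697675283 24.248468315061224 -36.03237950712825
  body z -36 xmean,max,zmax 23.5363728750107 24.364061537275816 -28.012777430166043
  body z -28 xmean,max,zmax 23.500751887188972 24.213570422169887 -20.284659011394634
  body z -20 xmean,max,zmax 23.42339801271416 23.999881843907026 -12.009661666461875
  body z -12 xmean,max,zmax 23.36451078493381 23.99355673452234 -5.753975604097068
```

Solid grip now: width 46 mm at 15 N, upright and centred. The base is 3.6 mm above the reported TCP z. I'll carry it above the far pad, target (0.4995, 0.217).

>>> apply_moves --pt "0 0 0 5 2 -25 -1" --pt "0 0 0 17 7 -45 -1" --pt "0 0 0 40 16 -45 -1" --pt "0 0 0 70 28 -45 -1" --pt "0 0 0 105 42 -45 -1" --pt "0 0 0 140 56 -45 -1" --pt "0 0 0 175 70 -45 -1" --pt "0 0 0 210 84 -45 -1" --pt "0 0 0 240 96 -45 -1" --pt "0 0 0 265 106 -45 -1" --pt "0 0 0 284 114 -45 -1" --pt "0 0 0 297 119 -45 -1" --pt "0 0 0 304 122 -45 -1" --pt "0 0 0 307 123 -45 -1" --pt "0 0 0 307 123 -45 -1" --pt "0 0 0 307 123 -45 -1" --pt "0 0 0 307 123 -45 -1"

```text
time: 12.7
ee_pos: [0.5, 0.2156, 0.1711]
eef_rot: [0.61, 0.792, -0.0, 0.0]
ft_force: [-0.6, 0.0, -0.9]
width: 0.0463
grip_force: 15.0
```

```bash
python3 - <<'E'
from m import *
held('wrist'); print(shift([.4995,.217,.070])); print(rings(r.camera('top')))
E
```

```text
wrist 12.7 [0.5    0.2156 0.1711] 0.046279626377487934 14.95705478824675 [-0.5531  0.0173 -0.9281]
cap 3415 [ -7.0311 -12.6052 -99.7898] [ 15.2501  15.0422 -80.6484]
  body z -60 xmean,max,zmax 23.603651562086178 24.48739811206733 -52.02501395711222
  body z -52 xmean,max,zmax 23.57556989584781 24.380443347509924 -44.1323007485104
  body z -44 xmean,max,zmax 23.472353316145306 24.3511278615106 -36.0401950261916
  body z -36 xmean,max,zmax 23.498279053210933 24.036249325149814 -28.007376618405114
  body z -28 xmean,max,zmax 23.417823639332347 24.27015439469074 -20.10921261722033
  body z -20 xmean,max,zmax 23.37063843312688 24.076267540447336 -12.140325407785335
  body z -12 xmean,max,zmax 23.292461984021422 23.77108652414944 -5.4004437338824
[  1.5341  -0.1604 101.2469]
[(173, array([0.4987, 0.2173]), np.float64(0.025654229899140506), np.float64(0.06739453841908385)), (231, array([0.547 , 0.0441]), np.float64(0.025682799718856942), np.float64(0.06750286411527649))]
```

>>> apply_moves --pt "0 0 0 1.5 0 20 -1" --pt "0 0 0 1.5 0 42 -1" --pt "0 0 0 1.5 0 62 -1" --pt "0 0 0 1.5 0 78 -1" --pt "0 0 0 1.5 0 90 -1" --pt "0 0 0 1.5 0 98 -1" --pt "0 0 0 1.5 0 103 -1" --pt "0 0 0 1.5 0 106 -1" --pt "0 0 0 1.5 0 107 -1" --pt "0 0 0 1.5 0 107.5 -1" --pt "0 0 0 1.5 0 107.5 -1"

```text
time: 13.72
ee_pos: [0.4998, 0.2185, 0.0644]
eef_rot: [0.61, 0.792, 0.0, 0.0]
ft_force: [-0.1, 0.8, -0.6]
width: 0.0464
grip_force: 15.0
```

>>> apply_moves --pt "0 -0.02 0 0 0 1.8 -1" --pt "0 -0.04 0 0 0 3.6 -1" --pt "0 -0.06 0 0 0 5.4 -1" --pt "0 -0.08 0 0 0 7.2 -1" --pt "0 -0.1 0 0 0 9 -1" --pt "0 -0.12 0 0 0 10.8 -1" --pt "0 -0.14 0 0 0 12.6 -1" --pt "0 -0.155 0 0 0 14 -1" --pt "0 -0.165 0 0 0 15 -1" --pt "0 -0.165 0 0 0 15 -1" --pt "0 -0.165 0 0 0 15 -1"

```text
time: 14.63
ee_pos: [0.4991, 0.2185, 0.0486]
eef_rot: [0.608, 0.79, -0.05, 0.065]
ft_force: [-0.5, 0.9, -0.8]
width: 0.0462
grip_force: 15.0
```

```bash
python3 - <<'E'
from m import *
held('wrist')
c=r.camera('scene'); P=cloud(c); print(rings(c))
cv2.imwrite('pics/s6.png',cv2.resize(c['pixels'][100:310,120:340],None,fx=2.8,fy=2.8,interpolation=cv2.INTER_CUBIC)[...,::-1])
E
```

```text
wrist 14.6333 [0.4991 0.2185 0.0486] 0.04616542628550293 14.977118354290724 [-0.5038  0.8711 -0.8207]
cap 3395 [ -7.1428 -12.6959 -99.6227] [ 15.7476  19.3395 -45.6573]
  body z -60 xmean,max,zmax 23.641748291650554 24.40749671459204 -52.15619244100324
  body z -52 xmean,max,zmax 23.636074148764248 24.48903585488318 -44.0032773880299
  body z -44 xmean,max,zmax 23.616480132658396 24.33492719858085 -36.1561949226003
  body z -36 xmean,max,zmax 23.61331042653831 24.264776442916023 -28.08932537416938
  body z -28 xmean,max,zmax 23.55896470335999 24.257043150424963 -20.069889967204347
  body z -20 xmean,max,zmax 23.524908443873166 24.164616672276644 -12.187041551652252
  body z -12 xmean,max,zmax 41.67698114633083 49.29569683952945 -4.8304059366315135
  body z -4 xmean,max,zmax 47.14596984290858 49.203312911130475 3.9780961230883194
  body z 36 xmean,max,zmax 46.46187173703828 49.882962218483335 43.99395552812062
[(45, array([0.5001, 0.2191]), np.float64(0.026370691419594586), np.float64(0.052196402478592606))]
```

View pics/s6.png

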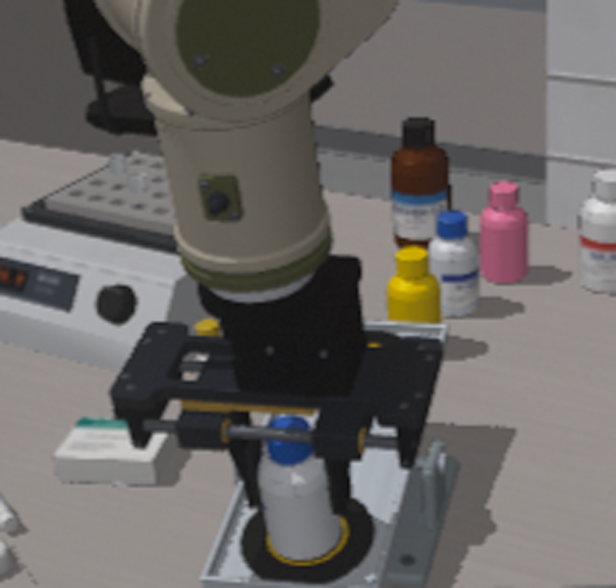

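The scene crop shows the bottle at (300,490), standing concentric in the ring on the tilted pad. I'll release and back off along the tool axis.

>>> apply_moves --pt "0 0 0 0 0 0 -0.1" --pt "0 0 0 0 0 0 0.1" --pt "0 0 0 0 0 0 0.4" --pt "0 0 0 0 0 0 0.8" --pt "0 0 0 0 0 0 1" --pt "0 0 0 0 0 0 1" --pt "0 0 0 0 0 0 1" --pt "0 0 0 0 0 0 1" --pt "0 0 0 0 0 -10 1" --pt "0 0 0 0 0 -30 1" --pt "0 0 0 0 0 -60 1" --pt "0 0 0 0 0 -90 1" --pt "0 0 0 0 0 -120 1" --pt "0 0 0 0 0 -135 1" --pt "0 0 0 0 0 -140 1" --pt "0 0 0 0 0 -140 1"

```text
time: 16.07
ee_pos: [0.4939, 0.2413, 0.1883]
eef_rot: [0.608, 0.79, -0.049, 0.066]
ft_force: [0.7, 0.1, 0.4]
width: 0.087
grip_force: 0.0
```

```bash
python3 - <<'E'
from m import *
held('wrist'); c=r.camera('scene'); print(rings(c)); print([o[2:] for o in caps(c)]); print('top'); t=r.camera('top'); print(rings(t)); print([o[2:] for o in caps(t)])
s=r.read_state(); print(s['joint_positions'])
M=R.from_quat(s['eef_rot']).as_matrix(); print(M, shift([.5,.05,.30]))
E
```

```text
wrist 16.0667 [0.4939 0.2413 0.1883] 0.08704787669734701 0.0 [0.712  0.0978 0.3911]
cap 1329 [-12.138  -12.6046  42.1537] [15.7525 14.4412 58.838 ]
[(146, array([0.5476, 0.0477]), np.float64(0.025477329251335286), np.float64(0.08166160441515603))]
[(array([ 0.5888, -0.205 ,  0.0935]), (0.5898758172988892, -0.20753686130046844), 0.013400927186012268), (array([0.4937, 0.238 , 0.1437]), (0.4938185513019562, 0.23826773464679718), 0.012946981936693192)]
top
[(91, array([0.4988, 0.2181]), np.float64(0.02547345971069904), np.float64(0.05607556950241121)), (216, array([0.546 , 0.0472]), np.float64(0.025507274197924017), np.float64(0.08256454829525645))]
[(array([0.8339, 0.186 , 0.015 ]), (0.8345460891723633, 0.18402650952339172), 0.019388316199183464), (array([ 0.5888, -0.2137,  0.0951]), (0.5889407396316528, -0.21404995024204254), 0.013461648486554623), (array([0.493 , 0.231 , 0.1456]), (0.49312475323677063, 0.23187649250030518), 0.012999060563743114)]
[ 0.0724  0.3156 -0.8647  1.5989  0.385   1.433  -0.591 ]
[[-0.2527  0.9667  0.0403]
 [ 0.9534  0.2558 -0.1599]
 [-0.1649 -0.0019 -0.9863]] [-201.5994  -42.0679  -82.2045]
```

>>> apply_moves --pt "0 0.06 0 -10 0 -20 1" --pt "0 0.12 0 -35 -2 -30 1" --pt "0 0.165 0 -75 -4 -30 1" --pt "0 0.165 0 -115 -6 -25 1" --pt "0 0.165 0 -155 -7 -20 1" --pt "0 0.165 0 -195 -9 -15 1" --pt "0 0.165 0 -235 -11 -10 1" --pt "0 0.165 0 -275 -13 -5 1" --pt "0 0.165 0 -315 -15 0 1" --pt "0 0.165 0 -355 -17 5 1" --pt "0 0.165 0 -395 -19 10 1" --pt "0 0.165 0 -430 -20 13 1" --pt "0 0.165 0 -455 -21 15 1" --pt "0 0.165 0 -467 -21 16 1" --pt "0 0.165 0 -467 -21 16 1" --pt "0 0.165 0 -467 -21 16 1" --pt "0 0.165 0 -467 -21 16 1"

```text
time: 17.63
ee_pos: [0.5918, -0.2102, 0.2474]
eef_rot: [0.609, 0.793, 0.0, -0.001]
ft_force: [0.1, 0.4, -0.2]
width: 0.0868
grip_force: 0.0
```

```bash
python3 - <<'E'
from m import *
s=r.read_state(); print(s['time'],s['ee_pos'],s['joint_positions']);print(R.from_quat(s['eef_rot']).as_matrix())
c=r.camera('wrist')
for o in caps(c): print(o)
P=cloud(c); T=np.array(s['ee_pos']); L=R.from_quat(s['eef_rot']).inv().apply((P-T).reshape(-1,3)).reshape(P.shape)*1000
h=cv2.cvtColor(c['pixels'],cv2.COLOR_RGB2HSV)
for nm,m in (('yel',(h[...,0]>20)&(h[...,0]<35)&(h[...,1]>130)),('pink',(h[...,0]>160)&(h[...,1]>90)),('tall',P[...,2]>.1)):
    q=P[m&(np.linalg.norm(P[...,:2]-T[:2],axis=-1)<.18)&(P[...,2]>.02)&(P[...,2]<.17)]
    if len(q): print(nm,len(q),q.min(0),q.max(0))
print(shift([.592,-.212,-.004]))
save(c,'w7.png')
E
```

```text
17.6333 [ 0.5918 -0.2102  0.2474] [ 0.7241  0.3806 -0.618   1.329   0.2165  1.4998  0.3865]
[[-0.2586  0.966  -0.0006]
 [ 0.966   0.2586  0.0011]
 [ 0.0012 -0.0003 -1.    ]]
(array([274.4314, 182.727 ]), np.int32(663), array([ 0.5937, -0.2115,  0.0944]), (0.5931863784790039, -0.21197357773780823), 0.014291397295892239)
yel 1792 [ 0.5686 -0.1487  0.0599] [ 0.6153 -0.1029  0.0966]
pink 1727 [ 0.4603 -0.3116  0.0202] [ 0.6717 -0.271   0.0965]
tall 2776 [ 0.4592 -0.3506  0.1   ] [ 0.7717 -0.1379  0.1359]
[ -1.8947  -0.3848 251.7834]
```

View pics/w7.png

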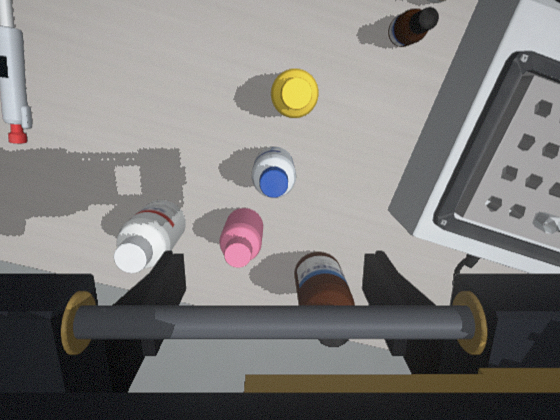

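The wrist view shows B's cap at (274,182), yellow at (295,92), pink at (238,250), white at (130,255) and brown at (325,310). I'll check the gripper body's clearance to the tall ones before going down.

```bash
python3 - <<'E'
from m import *
s=r.read_state(); M=R.from_quat(s['eef_rot'])
for n in ('wrist','scene','top'):
    c=r.camera(n);P=cloud(c); L=M.inv().apply((P-[.592,-.212,0]).reshape(-1,3)).reshape(P.shape)*1000
    k=(P[...,2]>.093)&(P[...,2]<.18)&(c['z_map']>0)&(abs(L[...,0])<150)&(abs(L[...,1])<130)
    if n!='top': k&=(c['z_map']>.12)
    m=cv2.morphologyEx(k.astype(np.uint8),cv2.MORPH_OPEN,np.ones((3,3)))
    N,l,st,ce=cv2.connectedComponentsWithStats(m)
    for i in range(1,N):
        q=L[l==i]; print(n,ce[i],st[i,4],'x',q[:,0].min(),q[:,0].max(),'y',q[:,1].min(),q[:,1].max(),'z',P[l==i][:,2].max(), c['pixels'][l==i].mean(0))
E
```

```text
wrist [296.0625  92.6607] 672 x 71.30547614789987 97.37761318294996 y 8.366185457313978 35.69773438901238 z 0.09694789689298444 [234.564  217.753   84.3393]
wrist [273.1593 182.6593] 590 x -13.484471591770456 13.513260807030859 y -12.758241467844686 14.703634112736315 z 0.09626026965165635 [ 72.5661 107.0068 186.3085]
wrist [145.2946 252.3566] 258 x -81.89191908205424 -57.80920007891121 y -129.98762101943728 -123.51561575263827 z 0.11648745384075887 [179.3488 181.6822 184.2597]
wrist [236.8882 254.557 ] 465 x -89.88480060293038 -62.524236376467464 y -50.08108060093239 -23.889209679805408 z 0.09644298879466179 [229.6043 143.471  176.6882]
wrist [327.9668 296.5928] 722 x -133.0259280750929 -113.46164249409192 y 34.379149132535886 86.69527520097303 z 0.10966429970427477 [78.9806 52.0942 41.0055]
scene [268.7233 152.0356] 253 x -149.43470027712297 -106.28867505491857 y 33.070245805596755 88.35503170700714 z 0.1349466983283033 [50.6206 35.5217 29.5257]
scene [332.  166.5] 12 x -70.14237860655587 -54.86355865520884 y -129.21671921142487 -122.70573480777041 z 0.10894834718129692 [128.  127.5 130. ]
scene [279.  177.5] 18 x -5.4578839589732295 14.53741637034094 y -0.8957057078550674 12.199495502762048 z 0.09645236777051092 [ 49.8889  81.3333 145.2222]
top [315.3846 178.3077] 52 x 78.58797161638377 97.29784217292762 y 6.427732774944622 32.379642092316715 z 0.09867683447096565 [157.2308 139.6346   3.25  ]
top [357.1159 175.9855] 69 x -13.935690911532859 12.289932725098327 y -8.001273727628105 10.358932197502789 z 0.09846572517975372 [ 28.2174  58.3333 120.6377]
top [322.  178.5] 18 x 70.45221278892033 78.07115960200531 y 9.817841593714634 22.082710886835255 z 0.09766132769773206 [153.2778 133.0556   2.1667]
```

Clear: white is beyond the body's end, and brown is more than 100 mm to the side. Descending and gripping B.

>>> apply_moves --pt "0 0 0 -2 0 40 1" --pt "0 0 0 -2 0 80 1" --pt "0 0 0 -2 0 115 1" --pt "0 0 0 -2 0 145 1" --pt "0 0 0 -2 0 172 1" --pt "0 0 0 -2 0 195 1" --pt "0 0 0 -2 0 215 1" --pt "0 0 0 -2 0 232 1" --pt "0 0 0 -2 0 244 1" --pt "0 0 0 -2 0 251 1" --pt "0 0 0 -2 0 251 1" --pt "0 0 0 -2 0 251 -1" --pt "0 0 0 -2 0 251 -1" --pt "0 0 0 -2 0 251 -1" --pt "0 0 0 -2 0 251 -1" --pt "0 0 0 -2 0 251 -1" --pt "0 0 0 -2 0 251 -1" --pt "0 0 0 -2 0 251 -1" --pt "0 0 0 -2 0 251 -1" --pt "0 0 0 -2 0 251 -1" --force 15

```text
time: 19.5
ee_pos: [0.5925, -0.2146, -0.003]
eef_rot: [0.61, 0.793, 0.0, 0.0]
ft_force: [1.0, 0.1, 1.3]
width: 0.047
grip_force: 15.0
```

```bash
python3 - <<'E'
from m import *
held('wrist')
E
```

```text
wrist 19.5 [ 0.5925 -0.2146 -0.003 ] 0.04703395005583539 14.990604035410797 [0.9527 0.0971 1.2926]
cap 3653 [ -7.9914 -17.7887 -99.447 ] [ 26.4557  13.5528 -42.7994]
  body z -60 xmean,max,zmax 25.568885440551444 26.361330239578233 -52.050047653918135
  body z -52 xmean,max,zmax 25.626466211663786 26.426133890664026 -46.3594715149296
  body z -44 xmean,max,zmax 26.031415082310474 26.64107447658519 -36.05674282956753
  body z -36 xmean,max,zmax 26.149522402927705 26.747782593986276 -28.107502276123
  body z -28 xmean,max,zmax 26.20939727536956 26.83453833490573 -20.086104657028976
  body z -20 xmean,max,zmax 26.18613518489426 26.794684905503033 -12.020942877208135
  body z -12 xmean,max,zmax 25.941469904149635 26.445712236357803 -7.105195001986413
```

B is gripped and sits about 2 mm forward in the grip, which I'll compensate for. I'll lift it, carry it above the raised near pad and tilt the tool to match the tray.

>>> apply_moves --pt "0 0 0 0 0 -5 -1" --pt "0 0 0 0 0 -15 -1" --pt "0 0 0 0 0 -35 -1" --pt "0 0 0 0 0 -65 -1" --pt "0 0 0 0 0 -100 -1" --pt "0 0 0 0 0 -130 -1" --pt "0 0 0 0 0 -148 -1" --pt "0 0 0 10 1 -153 -1" --pt "0 0 0 30 3 -153 -1" --pt "0 -0.02 0 60 5 -153 -1" --pt "0 -0.05 0 95 9 -153 -1" --pt "0 -0.08 0 130 12 -153 -1" --pt "0 -0.11 0 165 15 -153 -1" --pt "0 -0.14 0 200 18 -153 -1" --pt "0 -0.165 0 228 21 -153 -1" --pt "0 -0.165 0 246 22 -150 -1" --pt "0 -0.165 0 257 23 -145 -1" --pt "0 -0.165 0 262 24 -140 -1" --pt "0 -0.165 0 262 24 -140 -1" --pt "0 -0.165 0 262 24 -140 -1"

```text
time: 21.22
ee_pos: [0.5481, 0.0441, 0.1363]
eef_rot: [0.608, 0.79, -0.051, 0.065]
ft_force: [0.1, -1.4, 0.1]
width: 0.0466
grip_force: 15.0
```

```bash
python3 - <<'E'
from m import *
held('wrist'); c=r.camera('scene'); print(rings(c)); print([o[2:] for o in caps(c)])
s=r.read_state(); M=R.from_quat(s['eef_rot']); print(M.as_matrix(), M.as_rotvec()); print(shift([.5478,.0444,.082]),shift([.5478,.0444,.079]))
E
```

```text
wrist 21.2167 [0.5481 0.0441 0.1363] 0.04659507373211645 14.99788300236105 [ 0.0514 -1.435   0.0625]
cap 3706 [ -7.683  -17.783  -99.2699] [ 26.6468  13.4939 -42.2542]
  body z -60 xmean,max,zmax 25.666822042231225 26.30425612815404 -52.005981385423915
  body z -52 xmean,max,zmax 25.70075443909748 26.435685889896234 -46.75735149585053
  body z -44 xmean,max,zmax 26.087520995229866 26.72743542462472 -36.02116132962143
  body z -36 xmean,max,zmax 26.138783430004317 26.918229695020802 -28.034344593493998
  body z -28 xmean,max,zmax 26.191210136694416 27.203958405378994 -20.003750914248034
  body z -20 xmean,max,zmax 26.155597669947937 26.778026998833436 -12.029035691056464
  body z -12 xmean,max,zmax 25.912970363368952 26.537736561994617 -5.05936224624391
  body z 52 xmean,max,zmax 20.826289364036406 43.418179955971105 54.30285553856818
[(142, array([0.5477, 0.0475]), np.float64(0.02557158987877234), np.float64(0.08174861584231012))]
[(array([0.4935, 0.2381, 0.1439]), (0.4935683608055115, 0.23807169497013092), 0.01275936421006918)]
[[-0.2509  0.9671  0.0415]
 [ 0.9539  0.2543 -0.1592]
 [-0.1645 -0.0004 -0.9864]] [ 1.8361  2.3815 -0.1525]
[10.0889 -0.491  53.838 ] [10.5825 -0.4899 56.7971]
```

>>> apply_moves --pt "0 0 0 4 0 12 -1" --pt "0 0 0 8 0 26 -1" --pt "0 0 0 10 0 38 -1" --pt "0 0 0 10.5 -0.5 46 -1" --pt "0 0 0 10.5 -0.5 52 -1" --pt "0 0 0 10.5 -0.5 55 -1" --pt "0 0 0 10.5 -0.5 57 -1" --pt "0 0 0 10.5 -0.5 57 -1"

```text
time: 21.98
ee_pos: [0.5478, 0.0456, 0.0787]
eef_rot: [0.608, 0.79, -0.05, 0.065]
ft_force: [-0.1, 0.7, 0.0]
width: 0.0466
grip_force: 15.0
```

>>> apply_moves --pt "0 0.01 0 0 0 1 -1" --pt "0 0.03 0 0 0 2.8 -1" --pt "0 0.05 0 0 0 4.6 -1" --pt "0 0.07 0 0 0 6.4 -1" --pt "0 0.09 0 0 0 8.2 -1" --pt "0 0.11 0 0 0 10.1 -1" --pt "0 0.13 0 0 0 12 -1" --pt "0 0.15 0 0 0 13.8 -1" --pt "0 0.16 0 0 0 14.7 -1" --pt "0 0.165 0 0 0 15.2 -1" --pt "0 0.165 0 0 0 15.2 -1" --pt "0 0.165 0 0 0 15.2 -1"

```text
time: 22.98
ee_pos: [0.5483, 0.0431, 0.0639]
eef_rot: [0.61, 0.793, -0.0, 0.0]
ft_force: [-0.0, -1.3, 0.3]
width: 0.047
grip_force: 15.0
```

```bash
python3 - <<'E'
from m import *
s=r.read_state(); print(s['time'],s['ee_pos'],s['ft_force']); M=R.from_quat(s['eef_rot']); print(M.as_matrix()[:,2])
for n in ('scene','wrist','top'):
    c=r.camera(n); print(n,rings(c),[(o[2],o[3]) for o in caps(c)])
    P=cloud(c); d=(P[...,:2]-[.5236,.1305])@np.array([[-.262,.965],[.965,.262]]).T  # tray y, x
    if n!='wrist':
        for y in range(-140,141,40):
            k=(abs(d[...,0]*1000-y)<10)&(abs(d[...,1])<.05)&(abs(P[...,2]-.065)<.02); print('  tray y',y,k.sum(),np.median(P[k][:,2]) if k.sum() else None)
E
```

```text
22.9833 [0.5483 0.0431 0.0639] [-0.0373 -1.332   0.275 ]
[-0.0002 -0.0005 -1.    ]
scene [(87, array([0.5002, 0.218 ]), np.float64(0.02610304377234741), np.float64(0.06717698481337135)), (52, array([0.5491, 0.0447]), np.float64(0.026354413150292834), np.float64(0.06680329173893057))] [(array([0.5438, 0.052 , 0.1602]), (0.5451662540435791, 0.05055992677807808)), (array([0.4971, 0.2237, 0.161 ]), (0.497444748878479, 0.2226569950580597))]
  tray y -140 81 0.06684514280725151
  tray y -100 97 0.06606031000929413
  tray y -60 297 0.0670310328221827
  tray y -20 144 0.0646305723779132
  tray y 20 156 0.06479267571723096
  tray y 60 142 0.06537336385815345
  tray y 100 282 0.06705981843368525
  tray y 140 402 0.0677262131129629
wrist [(672, array([0.5486, 0.0439]), np.float64(0.025990921394956523), np.float64(0.06706986413350968))] [(array([0.5442, 0.0584, 0.1535]), (0.5451020002365112, 0.05685439333319664)), (array([0.5483, 0.0435, 0.1616]), (0.5479193925857544, 0.0451948381960392))]
top [(90, array([0.499 , 0.2171]), np.float64(0.0256027522377016), np.float64(0.06882647702581504))] [(array([0.497 , 0.216 , 0.1621]), (0.4969349503517151, 0.21587659418582916))]
  tray y -140 0 None
  tray y -100 0 None
  tray y -60 0 None
  tray y -20 0 None
  tray y 20 0 None
  tray y 60 406 0.0668722589154383
  tray y 100 161 0.06702706164996841
  tray y 140 215 0.06834598719268448
```

Tray level, both ring heights 0.067. I'll release and back off.

>>> apply_moves --pt "0 0 0 0 0 0 -0.1" --pt "0 0 0 0 0 0 0.1" --pt "0 0 0 0 0 0 0.4" --pt "0 0 0 0 0 0 0.8" --pt "0 0 0 0 0 0 1" --pt "0 0 0 0 0 0 1" --pt "0 0 0 0 0 0 1" --pt "0 0 0 0 0 0 1" --pt "0 0 0 0 0 -10 1" --pt "0 0 0 0 0 -30 1" --pt "0 0 0 0 0 -60 1" --pt "0 0 0 0 0 -95 1" --pt "0 0 0 0 0 -130 1" --pt "0 0 0 -20 0 -160 1" --pt "0 0 0 -55 0 -180 1" --pt "0 0 0 -95 0 -180 1" --pt "0 0 0 -130 0 -180 1" --pt "0 0 0 -150 0 -180 1" --pt "0 0 0 -150 0 -180 1" --pt "0 0 0 -150 0 -180 1"

```text
time: 24.8
ee_pos: [0.5868, -0.1027, 0.2442]
eef_rot: [0.611, 0.792, 0.0, -0.0]
ft_force: [-1.1, 0.8, 0.2]
width: 0.0869
grip_force: 0.0
```

```bash
python3 - <<'E'
from m import *
s=r.read_state(); print(s['time'],s['ee_pos'])
for n in ('scene','wrist','top'):
    c=r.camera(n); P=cloud(c); print(n,rings(c,20),[(o[2],o[3]) for o in caps(c)])
    for nm,(x,y) in (('A',(.5,.217)),('B',(.548,.044))):
        for z0,z1 in ((.07,.09),(.095,.12)):
            k=(np.hypot(P[...,0]-x,P[...,1]-y)<.032)&(P[...,2]>z0)&(P[...,2]<z1)&(c['pixels'].max(-1)>40); q=P[k]
            if len(q)>30:
                ctr=np.array(c['position'])[:2]-[x,y]; 
                from scipy.optimize import least_squares
                f_=least_squares(lambda p:np.hypot(q[:,0]-p[0],q[:,1]-p[1])-.024,[x,y],loss='soft_l1',f_scale=.001); print('  ',nm,z0,len(q),f_.x)
c=r.camera('scene'); cv2.imwrite('pics/s8.png',cv2.resize(c['pixels'][120:320,170:390],None,fx=2.8,fy=2.8,interpolation=cv2.INTER_CUBIC)[...,::-1])
E
```

```text
24.8 [ 0.5868 -0.1027  0.2442]
scene [(88, array([0.5004, 0.2184]), np.float64(0.026137441936144406), np.float64(0.06649684657722045)), (53, array([0.5489, 0.0449]), np.float64(0.026295569337069412), np.float64(0.06722804173885064))] [(array([0.5446, 0.0521, 0.1609]), (0.5450058579444885, 0.05142177268862724)), (array([0.4968, 0.2238, 0.1604]), (0.4978339374065399, 0.2213563770055771))]
   A 0.07 237 [0.5013 0.2196]
   A 0.095 318 [0.5012 0.2198]
   B 0.07 175 [0.5496 0.0476]
   B 0.095 235 [0.5495 0.0478]
wrist [(442, array([0.5488, 0.0444]), np.float64(0.02588322256722324), np.float64(0.06741058833856868))] [(array([0.552 , 0.0352, 0.1613]), (0.5512506365776062, 0.03696850687265396))]
   B 0.07 140 [0.549  0.0462]
   B 0.095 234 [0.549  0.0465]
top [(91, array([0.4989, 0.2172]), np.float64(0.025627807857494498), np.float64(0.06859753638182757)), (79, array([0.5471, 0.0439]), np.float64(0.025670740301433733), np.float64(0.06907382891280257))] [(array([0.8326, 0.1866, 0.0155]), (0.8334224224090576, 0.18470177054405212)), (array([0.5453, 0.0452, 0.1625]), (0.5456039309501648, 0.04555458202958107)), (array([0.4965, 0.2155, 0.1618]), (0.496869295835495, 0.2153100222349167))]
   A 0.07 66 [0.4982 0.2173]
   A 0.095 80 [0.4981 0.2176]
   B 0.07 47 [0.5462 0.0453]
   B 0.095 60 [0.5463 0.0461]
```

View pics/s8.png

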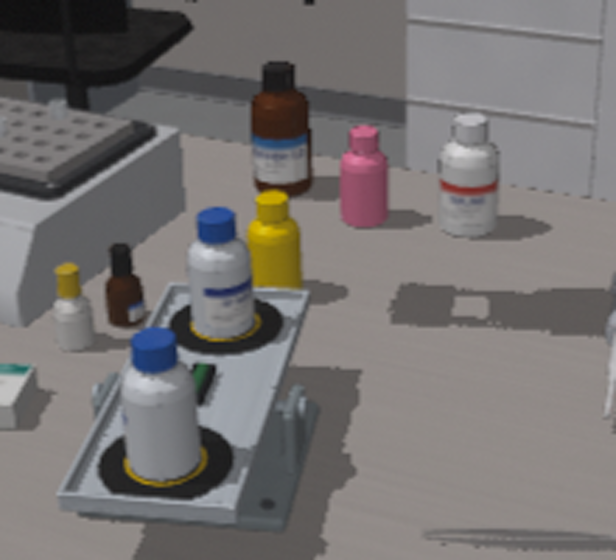

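Final view: both blue-capped bottles stand upright in their rings, caps at (155,345) and (217,222). The tray looks level and the others are untouched. I'll do one last settling check and then hand in.

>>> apply_moves --pt "0 0 0 0 0 -20 1" --pt "0 0 0 0 0 -20 1" --pt "0 0 0 0 0 -20 1" --pt "0 0 0 0 0 -20 1" --pt "0 0 0 0 0 -20 1" --pt "0 0 0 0 0 -20 1" --pt "0 0 0 0 0 -20 1" --pt "0 0 0 0 0 -20 1" --pt "0 0 0 0 0 -20 1" --pt "0 0 0 0 0 -20 1" --pt "0 0 0 0 0 -20 1" --pt "0 0 0 0 0 -20 1"

```text
time: 26.0
ee_pos: [0.5868, -0.1018, 0.2639]
eef_rot: [0.61, 0.792, -0.0, 0.0]
ft_force: [-0.2, -0.5, 0.3]
width: 0.087
grip_force: 0.0
```

```bash
python3 - <<'E'
from m import *
for n in ('scene','top'):
    a=rings(r.camera(n),20); print(n,a,'tilt rad',(a[0][3]-a[1][3])/.175)
    if n=='scene': t=abs(a[0][3]-a[1][3])/.175
if t<.012: print(r.close_job())
E
```

```text
scene [(84, array([0.5007, 0.2179]), np.float64(0.026294347850277365), np.float64(0.06634312175895042)), (53, array([0.5483, 0.0452]), np.float64(0.026127746377962377), np.float64(0.06747055443751845))] tilt rad -0.006442472448960188
top [(88, array([0.4991, 0.2173]), np.float64(0.025678746681403596), np.float64(0.06857830488907296)), (78, array([0.5476, 0.0442]), np.float64(0.026038139434863456), np.float64(0.06894083201844538))] tilt rad -0.0020715835964138112
the job is handed in; nothing more can be done
None
```

I handed the job in at about 26 s: both blue-capped bottles stand upright within about 2 mm of their ring centres, the tray rests level to within about 0.006 rad, and the white-capped bottle and look-alikes were not touched.

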